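# Seat the incisal guide plate and hold the articulator's pin at its red band

### The arm

A 6-joint arm with a two-finger parallel gripper is mounted at the origin on the work surface. World frame = base frame: x ahead of the robot, y to its left, z up, the work surface at z = 0. Lengths are in m, angles in rad, forces in N, time in s.
With the tool pointing down it reaches from about 0.35 to 0.775 m from the base axis. Payload 5.5 kg.
Tool frame: the origin (TCP) lies between the finger pads; the fingertips stand 19 mm ahead of it and the grasp point (between the pads) is the TCP; z points along the fingers, x is the direction in which the jaws open and shut, and the axes are right-handed (so a half turn about z gives the same grasp; the last joint's range is limited). The gripper opens to 85 mm and grips with 20 to 120 N. Pads are 22 mm wide; open, the fingers measure 114 mm over their backs; the gripper's body (76 mm by 85 mm) begins 54 mm behind the grasp point. The pads swing forward as they close: fully open they stand 13 mm farther back than shut.
Start: joints at [-0.14, 0.313, 0.046, 1.304, 0, 1.431], TCP at [0.575, -0, 0.25] pointing down, gripper open.
Joint ranges: [-2.76, 2.76], [-0.86, 1.69], [-1.03, 1.26], [-2.2, 2.34], [-1.47, 1.5], [-3.14, 3.14]. Speed limits (rad/s): [2.57, 2.57, 3.14, 3.14, 3.14, 3.14].

### API

Orientations are given as a unit quaternion [w, x, y, z].
In Python, from workcell import env gives the robot as it stands. The module is installed in compiled form; this text tells all that it offers.
- The arm moves only by the tool carry_out, never from a script. Its argument "steps" is a list of rows, each a list of 7 numbers: the gripper command: -1 is shut, 1 is fully open, values between are in proportion, then the shift along the tool's x, y, z in m, then the turn, a rotation vector about the tool's x, y, z in rad. A call has 1 to 20 rows; each row shifts and turns the commanded pose from where the row before left it, along the tool's axes as they then stand; what a row does not reach is not made up. A row lasts 1/8 s, in which the tool goes at most 62.5 mm and 10.7 degrees, less where a joint would pass 70% of its speed; a pose out of reach is approached as far as the arm can. A call with a gripper value outside its range is refused whole. The fingers move at their own pace and stop on an object; "grip_force" is the grip in N (left out, the last holds). Time passes only in rows, so rows that do not move let the fingers close. It gives the time, the measured TCP pose, the force and the opening at its end, in the units of the state.
- env.get_state(): the state, without advancing time (a new reading comes with each control period).
- env.read_camera(name): name is "scene" or "side" or "wrist"; returns a dict with "color" (384x512x3 uint8, red, green, blue), "K" (3x3 intrinsics, pixels), "dist" ([k1, k2, p1, p2, k3] as OpenCV has them; the pictures are not rectified), "R" (3x3) and "t" (3): a world point X has camera coordinates R X + t. Camera axes: x right, y down, z forward; pixel columns grow to the right and rows downward; lengths in m; the calibration is good to about 2 mm. A picture is of the moment at which its call begins. There is no depth.
- env.hand_in(): hands the job in, once; it reports no verdict.
The state is a dict: "clock": time; "joint_pos": joint angles; "qvel": joint speeds; "tau": joint torques, N m; "tcp_pos": TCP position; "orientation": TCP orientation; "wrist_force": force on the tool from outside, world axes, zero at the start; "ft_torque": the same for the moment, N m; "finger_gap": finger opening in m.
Only numpy, scipy, OpenCV 4.12 (cv2) and the standard library are available. Lean on these libraries where they do the work, as an engineer would, in place of code of your own. Each camera call takes 0.05 s, during which the arm holds its last target. There are 200 camera calls.

### The job

On the dental articulator, push the white guide plate by its blue front knob fully back until it sits square against both stops. Then take the incisal pin by its black grip and draw it straight up through the brass collar, without forcing it sideways, until the lower edge of its red band is level with the collar's top, and finish while still holding the pin there so that I can tighten its thumbscrew. Leave the other things on the bench where they are.

Things in the scene. Friction and masses are not known exactly. Their poses are not given: they have to be found in the camera images.
- articulator: black dental articulator with plaster casts on an aluminium bench plate (190 x 140 x 6 mm); fixed, upper frame locked. Origin on the bench right under the brass collar's axis; x from front (collar, pin) to rear (hinge, to 155 mm), y left, z up. Only collar and pin rise over z = 146 mm. A red thumbscrew sticks out 32 mm from the collar's axis to -y, top at z = 138 mm; it does not hold the pin
- collar_top (a point): centre of the upper mouth of the brass collar, 148 mm above the bench, axes as the articulator's. Collar outer diameter 27 mm, bore 10.2 mm, vertical, 30 mm long (z = 118 to 148 mm)
- holder: aluminium incisal table under the pin, fixed at a height that differs by 0 to 10 mm; origin on the collar's axis, axes as the articulator's. In this frame its deck (84 x 68 mm) is at z = 38 mm; side guides 6 mm high have inner faces at y = -28 and +28 mm; two dark rear stops 10 mm high have front faces at x = 32 mm, y = -16 and +16 mm
- guide_plate: loose white plate, 66 x 50 x 8 mm, 90 g, lying on the holder's deck under the pin's tip. Origin at its underside; x to its rear edge, 32 mm behind the origin. Fully home: its origin has x = 0 in the holder's frame and its axes agree with the holder's. It starts 10 to 16 mm too far forward (-x) and slides with light friction (under 2 N)
- plate_knob (a point): centre of the front face of the plate's blue knob (18 mm diameter, 14 mm long, axis along the plate's x), the place to push towards +x; 70 mm in front of the plate's origin and 10 mm above the plate's underside, so 48 to 58 mm above the bench
- pin: loose chromed incisal pin, 9 mm diameter, 156 mm long, about 110 g, standing with its round tip on the guide plate and passing up through the collar with 1.2 mm play (it may lean by up to 3 degrees); nothing else holds it up. Origin at its tip, z up along the pin. Tip starts 46 to 56 mm above the bench
- pin_grip (a point): middle of the pin's black knurled grip, on the pin's axis: 14 mm diameter, 38 mm tall, 137 mm above the tip
- red_band (a point): lower edge of the 4 mm high red band on the pin, on the pin's axis, 70 mm above the tip; starts 22 to 32 mm below the collar's top, so under or inside the collar
- spatula: bystander: spatula with green handle, 170 mm, lying on the bench to the articulator's right; origin at its middle underneath
- dish: bystander: small white ceramic dish, 64 mm diameter, 22 mm high, to the articulator's left; origin under its centre
- monomer: bystander: amber bottle with black cap, 54 mm diameter, 105 mm high; origin under its centre
- powder_jar: bystander: white jar with blue lid, 60 mm diameter, 75 mm high; origin under its centre
- spare_cast: bystander: yellow plaster cast with teeth up, about 60 mm square, 30 mm high; origin under its centre
- mixing_bowl: bystander: green mixing bowl, 120 mm diameter, 75 mm high; origin under its centre
- brush: bystander: brush with wooden handle, 160 mm long; origin at its middle underneath
There are look-alikes about, which are no part of the job. What is meant by the guide_plate is not brown or turquoise, and is the smaller of those in its own colour.

How it is judged:
By the outcome, as a careful person would: the job done as asked, in the order asked, and still so for the second after the job is handed in, while the arm keeps its last pose, push and grip.
It also fails if it takes over 45 s, if anything falls off the work surface, if the arm or the gripper's body presses on something with over 40 N, if the wrist force passes 120 N, or if a joint passes its speed limit or range.

## Working session

There is one attempt and no reset: what is moved stays moved. The work goes in short steps, Python scripts to look and compute and a tool call to move; the robot and the scene stay as the last step left them, time stands still between calls to the robot, and variables do not carry over. Pictures are saved under pics/ and viewed, about 8 in all and at most 12, crops included, and the job is handed in when it is done.

Besides the shell and the picture viewer there is one more tool, called after "Emit:" by a JSON object that holds its "api" and its "payload", one argument or row to a line. carry_out: Moves the arm, as the interface text tells. Its arguments: {"type":"object","properties":{"steps":{"type":"array","items":{"type":"array","items":{"type":"number"}}},"grip_force":{"type":"number"}},"required":["steps"]}

```bash
mkdir -p pics; cat > h.py <<'E'
import numpy as np, cv2
from workcell import env
def snap(n,f):
    c=env.read_camera(n); cv2.imwrite(f'pics/{f}.png',c['color'][:,:,::-1]); np.savez(f'{f}.npz',**{k:np.array(v) for k,v in c.items()}); return c
def load(f): return dict(np.load(f'{f}.npz'))
def crop(f,u0,v0,u1,v1,s,o):
    im=cv2.imread(f'pics/{f}.png')[v0:v1,u0:u1]; cv2.imwrite(f'pics/{o}.png',cv2.resize(im,None,fx=s,fy=s,interpolation=cv2.INTER_CUBIC))
def ray(c,p):
    x=cv2.undistortPoints(np.array([[p]],float),c['K'],np.array(c['dist'],float)).ravel()
    d=c['R'].T@np.r_[x,1]; return -c['R'].T@c['t'], d/np.linalg.norm(d)
def atz(c,p,z):
    o,d=ray(c,p); return o+d*(z-o[2])/d[2]
def tri(*cp):
    A=0;b=0;rs=[ray(c,p) for c,p in cp]
    for o,d in rs:
        P=np.eye(3)-np.outer(d,d);A=A+P;b=b+P@o
    X=np.linalg.solve(A,b); return X,[np.linalg.norm((np.eye(3)-np.outer(d,d))@(X-o)) for o,d in rs]
def proj(c,X):
    return cv2.projectPoints(np.array(X,float).reshape(-1,3),cv2.Rodrigues(c['R'])[0],np.array(c['t'],float),c['K'],np.array(c['dist'],float))[0].reshape(-1,2)
E
python3 - <<'E'
from h import *
for n in ['scene','side','wrist']:
    c=snap(n,n+'0'); print(n,-c['R'].T@c['t'],c['R'][2])
a=cv2.imread('pics/scene0.png');b=cv2.imread('pics/side0.png')
cv2.imwrite('pics/both.png',cv2.resize(np.vstack([a,b]),None,fx=.78,fy=.78))
E
```

```text
scene [ 1.43017632 -0.52254663  1.13812821] [-0.63057308  0.34929192 -0.69308927]
side [-0.36318784 -1.09888366  1.02715159] [ 0.55498546  0.63761724 -0.53426154]
wrist [0.57611723 0.07024926 0.37239895] [-1.33344337e-05 -2.79176384e-01 -9.60239838e-01]
```

View pics/scene0.png

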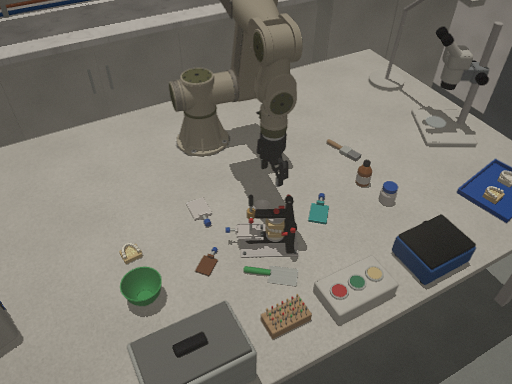

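View pics/side0.png

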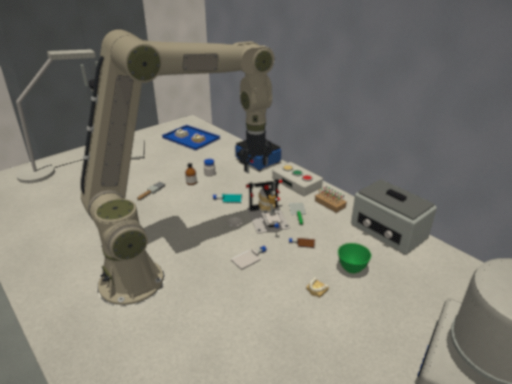

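The scene view shows the articulator at about (268,225), with the pin at (251,205) and a plate in its table at (247,230) with its blue knob at (229,230). Look-alikes are the white plate on the bench at (200,210), the brown plate at (207,263) and the turquoise plate at (319,212). The side view shows the articulator at (266,205) and the loose white plate at (245,259). The one in the articulator is the candidate, so I'll check it in close crops.

```bash
python3 - <<'E'
from h import *
a=cv2.imread('pics/scene0.png')[180:270,185:325];b=cv2.imread('pics/side0.png')[165:275,225:325]
A=cv2.resize(a,(780,500),interpolation=cv2.INTER_CUBIC)
crop('scene0',185,180,315,275,6,'c1')
crop('side0',225,165,325,265,6,'c2')
E
```

```text
(no output)
```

View pics/c1.png

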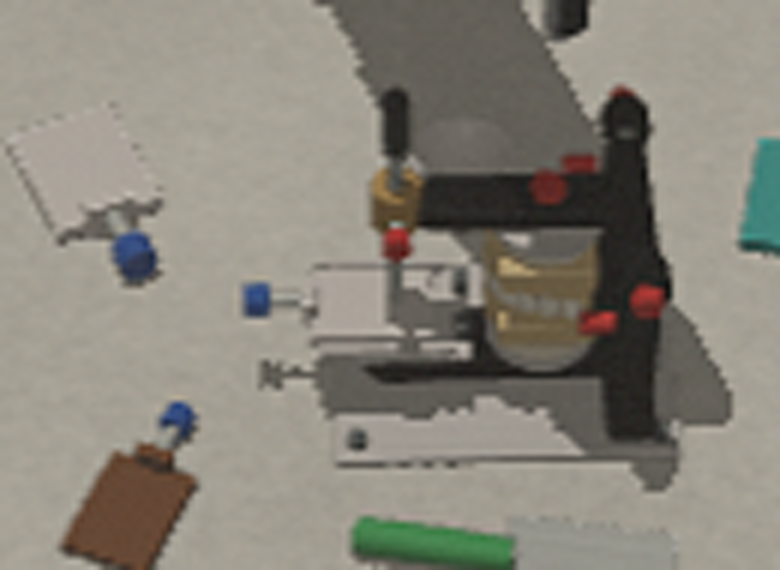

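View pics/c2.png

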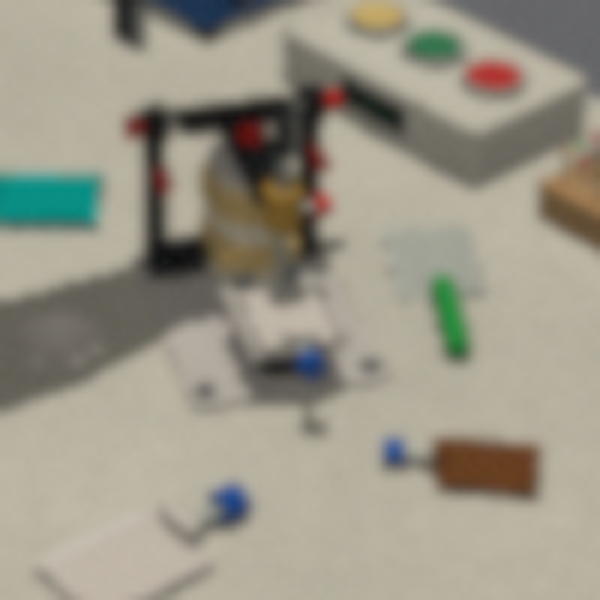

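The close crops confirm the choice. The white plate in the articulator's table has its blue knob at scene crop (257,300) and side crop (310,362). The bench white plate at scene crop (85,170) is larger, so it is the look-alike. Next I'll triangulate.

```bash
python3 - <<'E'
from h import *
s=load('scene0');d=load('side0')
S=lambda x,y:(185+(x+.5)/6-.5,180+(y+.5)/6-.5); D=lambda x,y:(225+(x+.5)/6-.5,165+(y+.5)/6-.5)
print('knob',tri((s,S(252,300)),(d,D(310,362))))
print('collar',tri((s,S(397,182)),(d,D(283,188))))
co=atz(s,S(397,182),.148); print('collar@148',co, 'side@148',atz(d,D(283,188),.148))
print('knob@53 scene, side',atz(s,S(252,300),.053),atz(d,D(310,362),.053))
# plate corners bench aluminium front-right edge
p,q=atz(s,S(337,464),0),atz(s,S(640,461),0);print('plate edge',p,q,np.linalg.norm(p-q),np.degrees(np.arctan2(*(q-p)[1::-1])))
# deck plate edge left
p,q=atz(s,S(312,266),.055),atz(s,S(390,266),.055);print(np.degrees(np.arctan2(*(q-p)[1::-1])))
print('grip top scene@201',atz(s,S(396,92),.20),'bottom@165',atz(s,S(396,152),.165))
w=load('wrist0');print(proj(w,[co,tri((s,S(252,300)),(d,D(310,362)))[0]]))
E
```

```text
knob (array([ 0.55638635, -0.14799006,  0.05737804]), [np.float64(0.002287532325871804), np.float64(0.0022875323258717507)])
collar (array([ 0.59146624, -0.07870176,  0.14605029]), [np.float64(0.00011158738041484725), np.float64(0.00011158738041477808)])
collar@148 [ 0.59320051 -0.07968805  0.148     ] side@148 [ 0.58939238 -0.08079934  0.148     ]
knob@53 scene, side [ 0.55447382 -0.1487306   0.053     ] [ 0.56098493 -0.14068299  0.053     ]
plate edge [ 0.6391683  -0.14080805  0.        ] [0.71462962 0.00490952 0.        ] 0.16409759405356675 62.622163084049596
62.013341947243156
grip top scene@201 [ 0.580815   -0.07368349  0.2       ] bottom@165 [ 0.5883742  -0.07770951  0.165     ]
[[280.84097025 289.26520193]
 [242.70835394 295.01858882]]
```

View pics/wrist0.png

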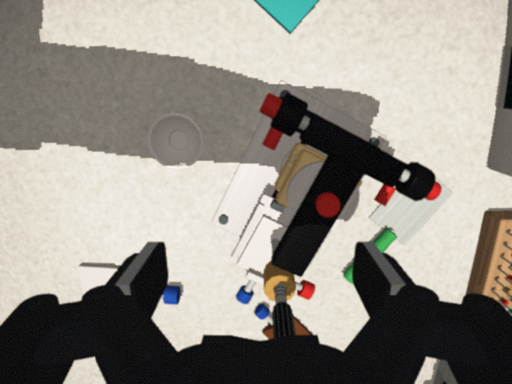

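The wrist view shows the articulator clearly: collar at (281,285), guide plate knob with its white stem at (245,296), the pin grip running down to (284,335), and the brown plate's knob at (262,311). I'll enlarge it to refine.

```bash
python3 -c "
from h import *
crop('wrist0',200,240,330,340,6,'c3')"
```

```text
(no output)
```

View pics/c3.png

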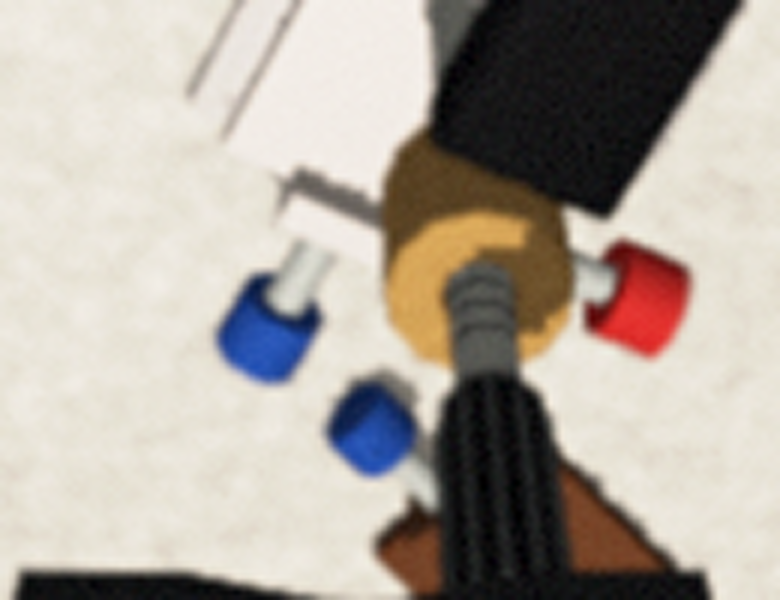

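```bash
cat > fit.py <<'E'
from h import *
from scipy.optimize import least_squares
s,d,w=load('scene0'),load('side0'),load('wrist0')
S=lambda x,y:(185+(x+.5)/6-.5,180+(y+.5)/6-.5); D=lambda x,y:(225+(x+.5)/6-.5,165+(y+.5)/6-.5);W=lambda x,y:(200+(x+.5)/6-.5,240+(y+.5)/6-.5)
# params x,y,yaw,h(mm),off(mm)
def pts(p):
    x,y,a,h,o=p; ax=np.array([np.cos(a),np.sin(a),0]);ay=np.array([-ax[1],ax[0],0]);c=np.array([x,y,0])
    P=lambda X,Y,Z:c+ax*X+ay*Y+np.array([0,0,Z])
    return P,[P(0,0,.148),P(-.063-o/1e3,0,.048+h/1e3)]
obs=[(s,[S(397,182),S(257,300)],1.),(d,[D(283,188),D(310,362)],.5),(w,[W(479,289),W(269,328)],1.)]
def res(p):
    P,X=pts(p);r=[]
    for c,u,k in obs: r+=list(((proj(c,X)-np.array(u))*k/ (1000/ c['K'][0,0]*1)).ravel())
    P=None
    r+=[(np.degrees(p[2])-62.3)/1.5,(p[3]-5)/4,(p[4]-13)/3]
    return np.array(r)
f=least_squares(res,[.592,-.08,1.087,5,13],x_scale=[.01,.01,.1,5,5])
if __name__=='__main__':
    print(f.x,np.degrees(f.x[2]));print(np.round(f.fun,2))
    st=env.get_state();print(st['orientation'],st['tcp_pos'],w['K'][0,0])
    P,X=pts(f.x);print(X,'front',P(-.070-f.x[4]/1e3,0,.05))
E
python3 fit.py
```

```text
[ 0.59248414 -0.07917354  1.09279002  6.31715505 13.50033845] 62.612255948372756
[ 0.02 -0.09 -0.01  0.06  0.06 -0.09  0.09  0.17  0.18  0.31 -0.26 -0.46
  0.21  0.33  0.17]
[-9.43386443e-05  9.99999777e-01 -1.50247821e-05 -6.61203601e-04] [5.74664642e-01 2.19025312e-05 2.49636135e-01] 319.07643347525163
[array([ 0.59248414, -0.07917354,  0.148     ]), array([ 0.55729323, -0.14709924,  0.05431716])] front [ 0.55407316 -0.15331464  0.05      ]
```

Emit:
{"api": "carry_out", "payload": {
  "steps": [
    [-1,0,0,0,0,0,-0.1776],
    [-1,0,0,0,0,0,-0.1776],
    [-1,0,0,0,0,0,-0.1776],
    [-1,0,0,0,0,0,-0.1776],
    [-1,0,0,0,0,0,-0.1776],
    [-1,0,0,0,0,0,-0.1776],
    [-1,0,0,0,0,0,-0.1776],
    [-1,0,0,0,0,0,-0.1776],
    [-1,0,0,0,0,0,-0.1776],
    [-1,0,0,0,0,0,-0.1776],
    [-1,0,0,0,0,0,-0.1776],
    [-1,0,0,0,0,0,-0.1776],
    [-1,0,0,0,0,0,-0.1776],
    [-1,0,0,0,0,0,-0.1776],
    [-1,0,0,0,0,0,-0.1776],
    [-1,-0.0104,-0.035,0,0,0,0],
    [-1,-0.0104,-0.035,0,0,0,0],
    [-1,-0.0104,-0.035,0,0,0,0],
    [-1,-0.0104,-0.035,0,0,0,0],
    [-1,-0.0104,-0.035,0,0,0,0]
  ],
  "grip_force": 40
}}

```text
clock: 2.65
tcp_pos: [0.5403, -0.1804, 0.25]
orientation: [-0.0, 0.237, 0.972, 0.0]
wrist_force: [0.4, 0.6, 0.0]
finger_gap: -0.0002
```

```bash
python3 - <<'E'
from h import *
from fit import f,pts
st=env.get_state();P,_=pts(f.x);a=f.x[2]
R=cv2.Rodrigues(np.zeros(3))[0]
from scipy.spatial.transform import Rotation as Ro
q=st['orientation'];M=Ro.from_quat(np.r_[q[1:],q[0]]).as_matrix()
print(st['tcp_pos'],np.round(M,3),st['finger_gap'],st['clock'])
e=np.array(st['tcp_pos'])-P(0,0,0);print('art',e@[np.cos(a),np.sin(a),0],e@[-np.sin(a),np.cos(a),0])
c=snap('wrist','w1');print(proj(c,[P(0,0,.148),P(-.0835,0,.054),P(0,0,.207)]))
E
```

```text
[ 0.54029334 -0.18039293  0.24999027] [[-0.888  0.46  -0.   ]
 [ 0.46   0.888  0.   ]
 [ 0.001  0.    -1.   ]] -0.0001587031729317488 2.65
art -0.11388237341350699 -0.0002209898803631904
[[262.07214634 323.32291896]
 [261.7691382  196.78502566]
 [262.58658243 380.3189042 ]]
```

View pics/w1.png

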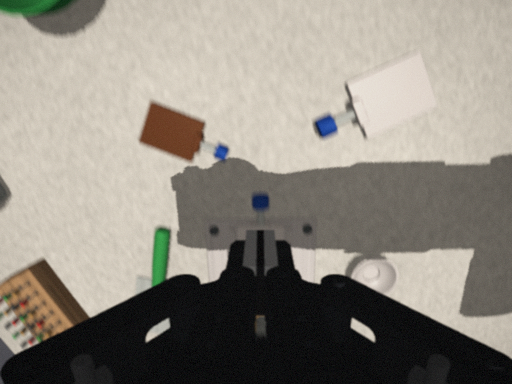

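The closed fingers are centred over the knob, which is at (260,202) with its front edge at about row 194, as predicted to within 1–2 mm. I'll descend and start the push.

Emit:
{"api": "carry_out", "payload": {
  "steps": [
    [-1,0,0,0.0465,0,0,0],
    [-1,0,0,0.0465,0,0,0],
    [-1,0,0,0.0465,0,0,0],
    [-1,0,0,0.0465,0,0,0],
    [-1,0,0,0,0,0,0],
    [-1,0,0.004,0,0,0,0],
    [-1,0,0.004,0,0,0,0],
    [-1,0,0.004,0,0,0,0],
    [-1,0,0.004,0,0,0,0],
    [-1,0,0.002,0,0,0,0],
    [-1,0,0.002,0,0,0,0],
    [-1,0,0.002,0,0,0,0],
    [-1,0,0.002,0,0,0,0],
    [-1,0,0.002,0,0,0,0]
  ]
}}

```text
clock: 4.45
tcp_pos: [0.5528, -0.1564, 0.0644]
orientation: [0.0, 0.237, 0.972, -0.0]
wrist_force: [-1.2, -2.0, 1.8]
finger_gap: -0.0
```

Emit:
{"api": "carry_out", "payload": {
  "steps": [
    [-1,0,0.001,0,0,0,0],
    [-1,0,0.001,0,0,0,0],
    [-1,0,0.001,0,0,0,0],
    [-1,0,0.001,0,0,0,0]
  ]
}}

```text
clock: 4.95
tcp_pos: [0.5546, -0.1527, 0.0643]
orientation: [0.0, 0.237, 0.972, -0.0]
wrist_force: [-1.0, -1.8, 1.9]
finger_gap: 0.0007
```

Emit:
{"api": "carry_out", "payload": {
  "steps": [
    [-1,0,0.001,0,0,0,0],
    [-1,0,0.001,0,0,0,0]
  ]
}}

```text
clock: 5.2
tcp_pos: [0.5551, -0.1525, 0.0644]
orientation: [-0.0, 0.237, 0.971, -0.002]
wrist_force: [-3.9, -9.5, 1.6]
finger_gap: -0.0001
```

Emit:
{"api": "carry_out", "payload": {
  "steps": [
    [-1,0,0.001,0,0,0,0],
    [-1,0,0.001,0,0,0,0]
  ]
}}

```text
clock: 5.45
tcp_pos: [0.5558, -0.1526, 0.0644]
orientation: [-0.0, 0.238, 0.971, -0.004]
wrist_force: [-4.7, -15.3, 1.4]
finger_gap: 0.0001
```

Emit:
{"api": "carry_out", "payload": {
  "steps": [
    [-1,0,0.001,0,0,0,0],
    [-1,0,0.001,0,0,0,0]
  ]
}}

```text
clock: 5.7
tcp_pos: [0.5562, -0.1526, 0.0645]
orientation: [-0.0, 0.238, 0.971, -0.006]
wrist_force: [-7.3, -20.6, 1.1]
finger_gap: -0.0001
```

The plate stopped with about 22 N on it, at the expected home position (TCP about 82 mm ahead of the collar axis). I'll back off, rise, open, and move to a viewpoint just ahead of the pin.

Emit:
{"api": "carry_out", "payload": {
  "steps": [
    [-1,0,-0.004,0,0,0,0],
    [-1,0,-0.004,0,0,0,0],
    [-1,0,-0.013,0,0,0,0],
    [-1,0,-0.015,0,0,0,0],
    [-1,0,0,-0.0465,0,0,0],
    [-1,0,0,-0.0465,0,0,0],
    [-1,0,0,-0.0465,0,0,0],
    [1,0,0,-0.0465,0,0,0],
    [1,0,0.02,0,0,0,0],
    [1,0,0.02,0,0,0,0],
    [1,0,0.014,0,0,0,0],
    [1,0,0,0,0,0,0],
    [1,0,0,0,0,0,0]
  ]
}}

```text
clock: 7.32
tcp_pos: [0.5653, -0.1312, 0.2495]
orientation: [-0.001, 0.236, 0.972, -0.0]
wrist_force: [0.2, -0.3, -0.8]
finger_gap: 0.0851
```

```bash
python3 - <<'E'
from h import *
from fit import f,pts
st=env.get_state();P,_=pts(f.x);a=f.x[2]
e=np.array(st['tcp_pos'])-P(0,0,0);print('art',e@[np.cos(a),np.sin(a),0],e@[-np.sin(a),np.cos(a),0],e[2],st['finger_gap'],st['wrist_force'])
c=snap('wrist','w2');snap('scene','s2');print(proj(c,[P(0,0,.148),P(-.070,0,.054),P(0,0,.170),P(0,0,.207)]))
A=cv2.resize(cv2.imread('pics/w2.png')[130:384,150:370],None,fx=2.3,fy=2.3,interpolation=2)
B=cv2.resize(cv2.imread('pics/s2.png')[200:262,215:280],None,fx=4,fy=4,interpolation=2)
o=np.zeros((max(A.shape[0],B.shape[0]),A.shape[1]+B.shape[1],3),np.uint8);o[:A.shape[0],:A.shape[1]]=A;o[:B.shape[0],A.shape[1]:]=B
cv2.imwrite('pics/c4.png',o);print(o.shape,A.shape)
E
```

```text
art -0.058685293157802375 0.0002229107506465724 0.24945144043373962 0.08511026935447424 [ 0.17150035 -0.34722481 -0.84705091]
[[261.61033546 267.09901324]
 [261.27687205 157.78703847]
 [261.78493116 282.50988459]
 [262.15727394 315.48689986]]
(584, 766, 3) (584, 506, 3)
```

View pics/c4.png

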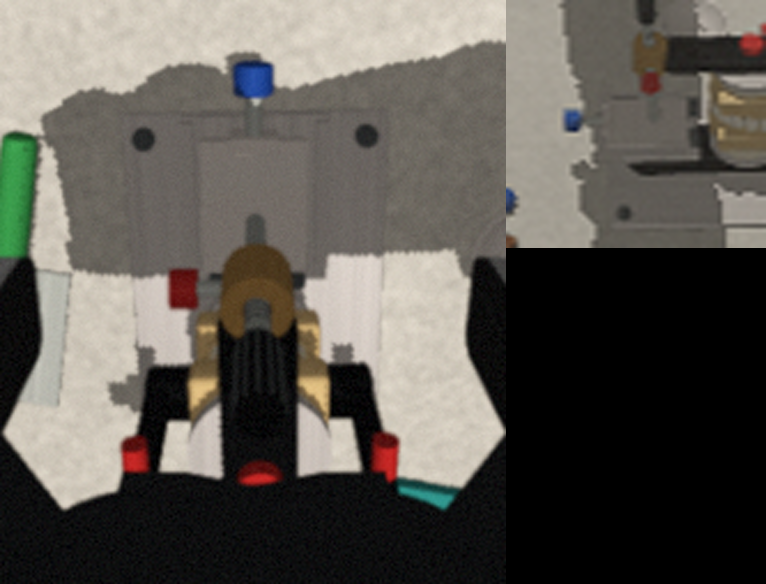

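The plate is square: its rear edge is flush with both dark stops at crop (205,283) and (300,281). The knob front is at image (260,158), against (261,158) predicted for home. The pin grip runs from crop (256,335) to about (262,405), centred to about 0.5 mm. I'll descend over it and grip.

Emit:
{"api": "carry_out", "payload": {
  "steps": [
    [1,0,0.03,0,0,0,0],
    [1,0,0.0285,0,0,0,0],
    [1,0,0,0,0,0,0],
    [1,0,0,0.025,0,0,0],
    [1,0,0,0.025,0,0,0],
    [1,0,0,0.0115,0,0,0],
    [1,0,0,0,0,0,0],
    [0,0,0,0,0,0,0],
    [-0.4,0,0,0,0,0,0],
    [-0.5,0,0,0,0,0,0],
    [-0.5,0,0,0,0,0,0]
  ],
  "grip_force": 30
}}

```text
clock: 8.8
tcp_pos: [0.5926, -0.0794, 0.1891]
orientation: [0.0, 0.236, 0.972, -0.0]
wrist_force: [0.7, 0.3, -0.7]
finger_gap: 0.0211
```

```bash
python3 - <<'E'
from h import *
from fit import f,pts
st=env.get_state();P,_=pts(f.x);a=f.x[2]
e=np.array(st['tcp_pos'])-P(0,0,0);print('art',e@[np.cos(a),np.sin(a),0],e@[-np.sin(a),np.cos(a),0],e[2],st['finger_gap'],st['wrist_force'],st['ft_torque'])
c=snap('wrist','w3');print(proj(c,[P(0,0,.148),P(-.0135,0,.148),P(0,0,.1703),P(0,0,.2083)]))
crop('w3',150,150,390,350,3,'c5')
E
```

```text
art -0.00013648478533972858 -0.00023848492514426641 0.18914419727158485 0.021099623184385546 [ 0.67665674  0.25907222 -0.65328432] [0.05032055 0.01033816 0.02085031]
[[263.57136719 229.8161364 ]
 [263.68350552 206.98925139]
 [264.00778722 248.11172848]
 [265.09023066 293.79494455]]
```

View pics/c5.png

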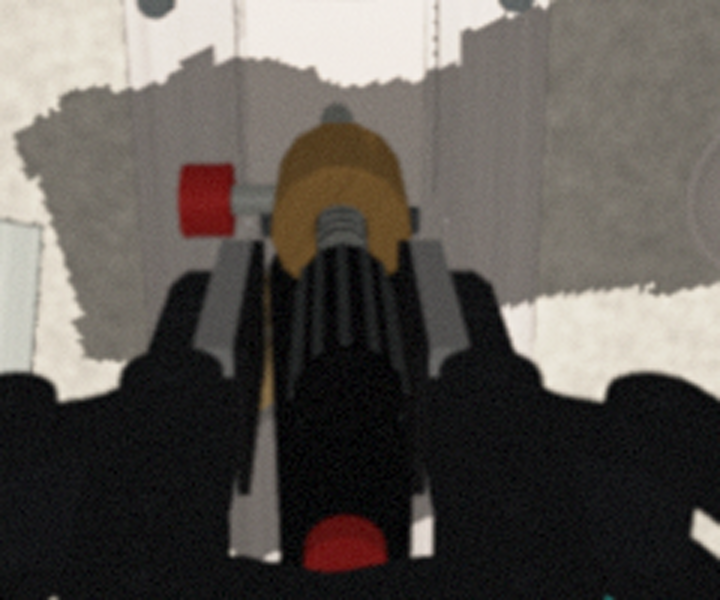

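With the gap at 21 mm, the pin sits about 1.5 mm to the right of the midline between the pads: pad inner edges are at crop 262 and 400, the grip centre at 341. I'll shift +1.5 mm along tool x, then close.

Emit:
{"api": "carry_out", "payload": {
  "steps": [
    [-0.5,0.0015,0,0,0,0,0],
    [-0.6,0,0,0,0,0,0],
    [-1,0,0,0,0,0,0],
    [-1,0,0,0,0,0,0],
    [-1,0,0,0,0,0,0]
  ],
  "grip_force": 30
}}

```text
clock: 9.48
tcp_pos: [0.5911, -0.0787, 0.1888]
orientation: [-0.0, 0.237, 0.972, 0.0]
wrist_force: [0.0, 0.2, -0.1]
finger_gap: 0.0132
```

```bash
python3 - <<'E'
from h import *
st=env.get_state();print(st['tcp_pos'],st['finger_gap'],st['wrist_force'],st['ft_torque'])
snap('wrist','w4');crop('w4',200,150,330,280,4.5,'c6')
E
```

```text
[ 0.59110225 -0.07866549  0.18881592] 0.013241425863889404 [ 0.03829219  0.16025758 -0.05801186] [0.14241084 0.12703849 0.00993369]
```

View pics/c6.png

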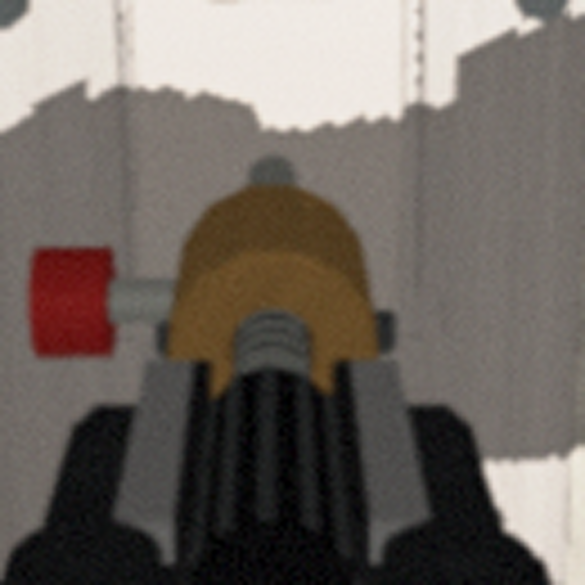

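The grip holds at a 13.2 mm gap, with pin and collar both centred at crop x≈272 and sideways force near zero. I'll lift 22 mm straight up, watching the forces.

Emit:
{"api": "carry_out", "payload": {
  "steps": [
    [-1,0,0,-0.002,0,0,0],
    [-1,0,0,-0.002,0,0,0],
    [-1,0,0,-0.002,0,0,0],
    [-1,0,0,0,0,0,0]
  ]
}}

```text
clock: 10.02
tcp_pos: [0.5912, -0.0788, 0.1951]
orientation: [0.0, 0.237, 0.972, -0.0]
wrist_force: [-1.3, -1.2, -0.3]
finger_gap: 0.0129
```

Emit:
{"api": "carry_out", "payload": {
  "steps": [
    [-1,0,0,-0.002,0,0,0],
    [-1,0,0,-0.002,0,0,0],
    [-1,0,0,-0.002,0,0,0],
    [-1,0,0,-0.002,0,0,0],
    [-1,0,0,-0.002,0,0,0],
    [-1,0,0,-0.002,0,0,0],
    [-1,0,0,-0.002,0,0,0],
    [-1,0,0,-0.002,0,0,0],
    [-1,0,0,0,0,0,0]
  ]
}}

```text
clock: 11.15
tcp_pos: [0.5911, -0.0788, 0.2111]
orientation: [0.0, 0.237, 0.972, -0.0]
wrist_force: [-2.4, -1.3, 0.2]
finger_gap: 0.0132
```

```bash
python3 - <<'E'
from h import *
st=env.get_state();print(st['tcp_pos'],st['finger_gap'],st['wrist_force'],st['ft_torque'])
snap('wrist','w5');crop('w5',200,170,310,270,7,'c7')
E
```

```text
[ 0.59112138 -0.07884053  0.21108368] 0.013160469339523506 [-2.35582136 -1.27753362  0.18325107] [-0.53310256  0.48665218  0.02621718]
```

View pics/c7.png

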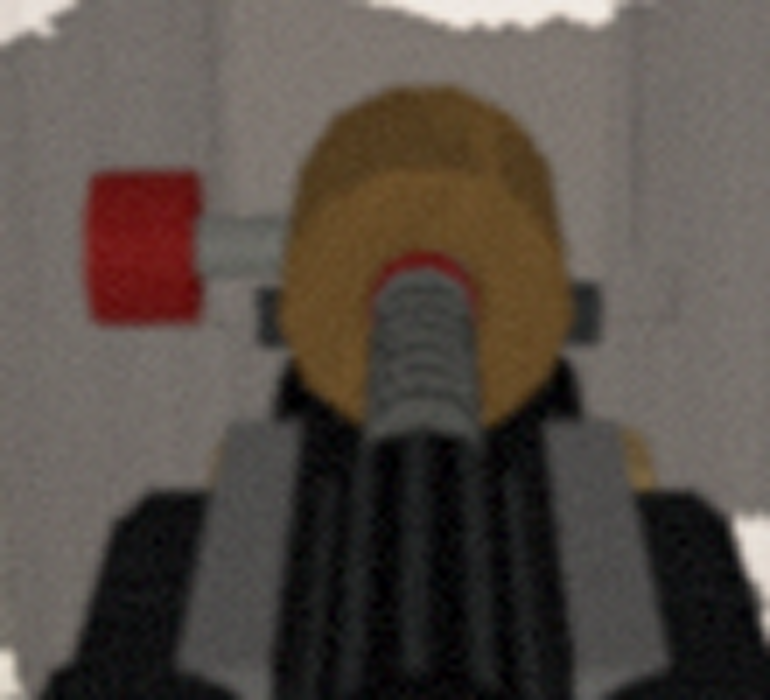

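The red band is emerging at the bore edge: crop rows 252–272, centre x≈425. The front edge of the collar's top is at row 170 and the grip's lower edge at row 432. I'll work out the remaining lift from these.

```bash
python3 - <<'E'
from h import *
w=load('w5'); U=lambda x,y:np.array((200+(x+.5)/7-.5,170+(y+.5)/7-.5))
a=np.radians(62.6);ax=np.array([np.cos(a),np.sin(a),0])
def row(c,X): return (proj(c,[X])[0]-[200-.5,170-.5])*7-.5
# collar centre from collar-top contour: left/right 282,572 front row 170; plane z=.148
C0=np.array([.5915,-.079,0])
# align: find camera xy offset so collar front edge projects to (427,170)
from scipy.optimize import least_squares
Z=lambda z:np.array([0,0,z])
g=least_squares(lambda p:(row(w,C0+np.r_[p,0]/1e3-ax*.0135+Z(.148))-[427,170]),[0,0]).x
C=C0+np.r_[g,0]/1e3;print('collar',C, 'row back', [row(w,C+ax*r+Z(.148)) for r in(-.0051,0)], 'width',row(w,C+np.array([-ax[1],ax[0],0])*.0135+Z(.148)))
for t in range(66,82,2):
    T=t/1e3;print(t,'band lo/hi, grip lo rows:',[round(row(w,C-ax*r+Z(z))[1],1) for r,z in((.0045,T+.070),(.0045,T+.074),(.007,T+.118),(.0045,.148))])
E
```

```text
collar [ 0.5921016  -0.07998935  0.        ] row back [array([426.83415678, 260.92008979]), array([426.73482644, 315.01512605])] width [578.48420022 315.15057247]
66 band lo/hi, grip lo rows: [np.float64(224.0), np.float64(237.9), np.float64(402.1), np.float64(267.3)]
68 band lo/hi, grip lo rows: [np.float64(230.9), np.float64(245.1), np.float64(413.1), np.float64(267.3)]
70 band lo/hi, grip lo rows: [np.float64(237.9), np.float64(252.3), np.float64(424.4), np.float64(267.3)]
72 band lo/hi, grip lo rows: [np.float64(245.1), np.float64(259.8), np.float64(435.9), np.float64(267.3)]
74 band lo/hi, grip lo rows: [np.float64(252.3), np.float64(267.3), np.float64(447.7), np.float64(267.3)]
76 band lo/hi, grip lo rows: [np.float64(259.8), np.float64(275.0), np.float64(459.9), np.float64(267.3)]
78 band lo/hi, grip lo rows: [np.float64(267.3), np.float64(282.9), np.float64(472.3), np.float64(267.3)]
80 band lo/hi, grip lo rows: [np.float64(275.0), np.float64(290.9), np.float64(485.0), np.float64(267.3)]
```

```bash
python3 - <<'E'
import cv2,numpy as np
im=cv2.imread('pics/w5.png')[:,:,::-1].astype(int)
for r in range(188,236): print(r,im[r,258:263].mean(0).round().astype(int), im[r,238:241].mean(0).round().astype(int) if r<200 else '')
E
```

```text
188 [83 62 33] [127 119 114]
189 [81 60 32] [125 117 113]
190 [80 60 32] [125 118 112]
191 [81 61 33] [125 119 112]
192 [83 63 35] [126 118 112]
193 [86 64 34] [125 117 111]
194 [95 69 37] [124 117 112]
195 [106  79  41] [128 120 113]
196 [104  76  41] [123 116 110]
197 [101  74  39] [124 118 112]
198 [101  74  40] [122 117 110]
199 [100  73  38] [119 113 105]
200 [97 72 37] 
201 [99 73 39] 
202 [97 73 38] 
203 [98 72 39] 
204 [96 71 38] 
205 [95 62 35] 
206 [92 32 21] 
207 [94 27 26] 
208 [88 54 51] 
209 [80 74 71] 
210 [69 71 68] 
211 [59 59 56] 
212 [68 68 64] 
213 [65 65 62] 
214 [63 63 60] 
215 [68 66 65] 
216 [61 62 59] 
217 [69 70 65] 
218 [70 69 66] 
219 [58 60 56] 
220 [68 68 65] 
221 [71 72 68] 
222 [59 58 57] 
223 [67 67 63] 
224 [73 73 69] 
225 [63 64 61] 
226 [59 58 55] 
227 [74 74 70] 
228 [78 78 74] 
229 [75 77 72] 
230 [69 68 64] 
231 [47 48 46] 
232 [27 28 27] 
233 [21 22 22] 
234 [23 23 25] 
235 [22 22 23]
```

```bash
python3 - <<'E'
import cv2,numpy as np
for n,c0,r0,r1 in (('w0',280,255,310),('w2',261,232,290),('w3',263,188,246),('w4',260,188,246),('w5',260,188,236)):
    im=cv2.imread(f'pics/{n}.png')[:,:,::-1].astype(int)
    print(n,r0,' '.join('%d/%d'%tuple(im[r,c0-1:c0+2,[0,2]].reshape(2,-1).mean(1) if 0 else im[r,c0-1:c0+2].mean(0)[[0,2]]) for r in range(r0,r1)))
for n,r,c in (('w3',218,(230,300)),('w4',222,(225,300)),('w5',214,(230,290)),('w2',262,(238,284))):
    im=cv2.imread(f'pics/{n}.png')[:,:,::-1].astype(int)
    print(n,'row',r,c[0],' '.join('%d/%d'%tuple(im[r-1:r+2,k].mean(0)[[0,2]]) for k in range(*c)))
E
```

```text
[ WARN:0@0.018] global loadsave.cpp:275 findDecoder imread_('pics/w0.png'): can't open/read file: check file path/integrity
Traceback (most recent call last):
TypeError: 'NoneType' object is not subscriptable
```

```bash
python3 - <<'E'
import cv2,numpy as np
for n,c0,r0,r1 in (('wrist0',280,255,310),('w2',261,232,290),('w3',263,188,246),('w4',260,188,246),('w5',260,188,236)):
    im=cv2.imread(f'pics/{n}.png')[:,:,::-1].astype(int)
    print(n,r0,' '.join('%d/%d'%tuple(im[r,c0-1:c0+2].mean(0)[[0,2]]) for r in range(r0,r1)))
for n,r,c in (('w3',218,(230,300)),('w4',222,(225,300)),('w5',214,(230,290)),('w2',262,(238,284))):
    im=cv2.imread(f'pics/{n}.png')[:,:,::-1].astype(int)
    print(n,'row',r,c[0],' '.join('%d/%d'%tuple(im[r-1:r+2,k].mean(0)[[0,2]]) for k in range(*c)))
E
```

```text
wrist0 255 24/27 23/23 20/21 23/24 22/22 21/21 21/20 21/23 22/25 21/22 21/22 20/19 32/21 56/25 78/32 85/35 89/37 86/35 88/35 105/41 156/59 205/82 218/91 216/89 217/90 205/82 158/61 125/50 105/59 91/77 80/77 65/62 77/73 88/83 81/77 64/61 81/77 89/84 79/75 69/65 84/80 87/83 89/84 90/83 87/82 87/81 72/69 45/42 24/25 16/18 19/22 19/21 17/17 17/19 17/19
w2 232 69/64 69/66 68/65 69/56 71/39 73/29 72/26 73/31 74/29 72/27 72/27 76/31 73/27 72/29 74/28 73/28 75/29 74/28 78/29 90/33 94/35 93/35 91/34 90/36 92/36 90/35 89/38 81/50 61/53 59/57 62/60 61/58 59/56 66/61 55/52 58/56 70/66 71/68 71/67 69/64 51/49 32/30 20/22 19/20 20/20 20/22 23/21 17/17 23/23 18/21 20/20 23/21 23/25 20/22 21/22 23/24 19/17 22/24
w3 188 80/78 79/74 81/66 82/42 82/33 84/33 82/32 83/31 83/32 85/33 83/32 86/35 85/34 84/34 84/31 85/35 83/32 96/38 107/42 109/42 107/41 107/43 106/42 102/39 102/39 100/38 99/36 101/39 100/37 98/44 85/56 67/60 58/55 69/66 67/65 59/56 77/72 70/67 58/54 75/71 80/75 82/77 71/68 47/47 34/35 30/31 29/32 29/31 30/31 31/31 28/30 26/28 29/31 32/33 30/30 27/28 28/31 27/29
w4 188 79/75 80/75 79/66 80/4
[... 1649 characters left out ...]
2
w5 row 214 230 111/98 112/101 117/107 117/105 114/103 109/100 86/79 53/53 43/40 59/38 85/38 99/39 101/39 102/41 100/38 100/40 99/38 100/37 99/37 99/38 95/36 92/34 87/37 75/48 64/57 64/62 64/63 64/61 69/64 62/61 64/61 67/63 64/61 64/62 66/62 64/61 64/54 77/45 85/35 89/33 97/39 99/38 99/39 100/38 100/39 100/39 100/40 98/38 102/40 99/38 92/36 77/39 52/39 40/42 44/46 63/60 95/85 111/101 114/102 113/103
w2 row 262 238 100/91 99/89 97/88 91/84 91/80 95/86 96/85 93/69 87/43 92/35 91/35 92/35 90/33 93/37 91/35 90/35 86/30 80/34 65/39 59/50 60/57 61/57 62/59 60/57 60/59 63/61 60/56 60/54 62/49 70/39 82/32 92/36 94/37 94/37 93/37 94/36 90/35 91/34 87/33 89/48 95/76 104/91 99/90 98/89 125/112 176/160
```

```bash
python3 - <<'E'
from h import *
from scipy.optimize import least_squares
C={n:load(n) for n in('w2','w3','w4','w5')}
a=np.radians(62.6);ax=np.array([np.cos(a),np.sin(a),0]);ay=np.array([-ax[1],ax[0],0])
O=np.array([.592,-.0795,0])
lift={'w2':0,'w3':0,'w4':0,'w5':22.27}
def pr(n,p,x,z,y=0):
    c=dict(C[n]);dR=cv2.Rodrigues(np.array([p[3],0,0])/57.3)[0]
    c['R']=dR@c['R'];c['t']=dR@c['t']+p[:3]/1e3
    return proj(c,[O+ax*(p[4]+x)/1e3+ay*(p[5]+y)/1e3+[0,0,z/1e3]])[0]
front={'w2':250.4,'w3':205.0,'w4':205.4,'w5':194.0};low={'w2':235.5,'w3':190.5,'w4':190.6,'w5':182.1}
grip={'w2':272.3,'w3':230.7,'w4':231.1,'w5':231.0};wid={'w2':(245.3,277.3),'w4':(237.5,282.7),'w5':(239.4,281.5)}
# p: cam t(3), pitch deg, collar x,y, t0, grip x offs w2,w3,w45, pin x at collar
def res(p):
    r=[]
    for n in C:
        r+=[(pr(n,p,-13.5,148)[1]-front[n])/.4,(pr(n,p,-13.5,118)[1]-low[n])/.5]
        g={'w2':p[7],'w3':p[8]}.get(n,p[9])
        r+=[(pr(n,p,g-7,118+p[6]+lift[n])[1]-grip[n])/.4]
        if n in wid:
            L,R=pr(n,p,0,148,-13.5)[0],pr(n,p,0,148,13.5)[0];L,R=min(L,R),max(L,R)
            r+=[(L-wid[n][0])/.6,(R-wid[n][1])/.6]
    r+=[(pr('w5',p,p[10]-4.5,p[6]+lift['w5']+74)[1]-208.2)/.4]
    r+=list(p[:3]/1.5)+[p[3]/.4]+[p[7]/1.,p[8]/1.,p[9]/1.,p[10]/.4,(p[6]-51)/6]
    return np.array(r)
f=least_squares(res,[0,0,0,0,0,0,51,0,0,0,0.])
cov=np.linalg.inv(f.jac.T@f.jac);print(np.round(f.x,2));print(np.round(np.sqrt(np.diag(cov)),2));print(np.round(f.fun,1))
t=f.x[6]+lift['w5'];print('tip now',t,'need',78-t,[pr('w5',f.x,f.x[10]-4.5,z) for z in(148,t+70,t+74)])
E
```

```text
[ 0.   -1.08  3.77 -0.36 -0.31 -0.45 51.65  0.1  -0.54 -0.63  0.21]
[1.5  1.47 1.1  0.17 1.61 1.51 0.95 0.6  0.44 0.43 0.31]
[ 0.7 -0.9 -0.  -1.2  1.5  0.6 -0.6  0.1  0.3 -0.4 -0.4 -1.9  2.1  0.3
 -0.4  0.5 -0.6  0.2 -0.4  0.  -0.7  2.5 -0.9  0.1 -0.5 -0.6  0.5  0.1]
tip now 73.91602868432555 need 4.083971315674447 [array([260.3305804 , 208.10358873]), array([260.3284424, 205.9894939]), array([260.33053563, 208.05929379])]
```

The joint fit puts the tip at about 74 mm now, so roughly 4 mm remain; the red seen so far is inside the bore gap. I'll lift 4 mm more and relieve the small side force at the same time.

Emit:
{"api": "carry_out", "payload": {
  "steps": [
    [-1,0.0001,-0.0002,-0.001,0,0,0],
    [-1,0.0001,-0.0002,-0.001,0,0,0],
    [-1,0.0001,-0.0001,-0.001,0,0,0],
    [-1,0,0,-0.001,0,0,0],
    [-1,0,0,0,0,0,0],
    [-1,0,0,0,0,0,0]
  ]
}}

```text
clock: 11.95
tcp_pos: [0.5907, -0.0791, 0.215]
orientation: [0.0, 0.237, 0.972, -0.0]
wrist_force: [-1.2, -1.8, -1.6]
finger_gap: 0.0128
```

```bash
python3 - <<'E'
from h import *
st=env.get_state();print(st['tcp_pos'],st['finger_gap'],st['wrist_force'],st['ft_torque'])
snap('wrist','w6');snap('scene','s6');
im=cv2.imread('pics/w6.png')[:,:,::-1].astype(int)
for r in range(176,236):
    if r<184 or 189<r: print(r,im[r,258:263].mean(0).round().astype(int))
s=cv2.imread('pics/s6.png')[:,:,::-1].astype(int)
for r in range(188,228): print(r,[tuple(s[r,c]) for c in range(249,254)])
A=cv2.resize(cv2.imread('pics/w6.png')[175:245,215:305],None,fx=5.5,fy=5.5,interpolation=2)
B=cv2.resize(cv2.imread('pics/s6.png')[185:235,237:267],None,fx=7.7,fy=7.7,interpolation=2)
cv2.imwrite('pics/c8.png',np.hstack([A[:385],B[:385]]))
E
```

```text
[ 0.5907318 -0.0790526  0.2149717] 0.012829296271945274 [-1.15408484 -1.82227189 -1.61456667] [-0.43888972  0.27082845  0.02987046]
176 [125 118 111]
177 [123 115 110]
178 [123 115 110]
179 [125 117 111]
180 [118 109 100]
181 [105  89  71]
182 [89 68 41]
183 [82 60 30]
190 [82 61 31]
191 [81 60 32]
192 [86 62 32]
193 [97 70 37]
194 [103  76  40]
195 [103  76  40]
196 [100  73  39]
197 [101  74  40]
198 [100  73  40]
199 [97 72 37]
200 [98 72 37]
201 [98 71 37]
202 [98 72 38]
203 [95 73 44]
204 [86 75 60]
205 [83 69 64]
206 [89 39 38]
207 [95 25 23]
208 [92 47 45]
209 [79 71 67]
210 [70 70 67]
211 [61 61 57]
212 [68 69 65]
213 [68 69 65]
214 [56 57 55]
215 [68 68 64]
216 [63 62 59]
217 [62 61 58]
218 [68 68 65]
219 [61 61 57]
220 [66 66 63]
221 [70 70 66]
222 [62 63 59]
223 [61 62 59]
224 [73 73 69]
225 [66 67 63]
226 [58 57 55]
227 [73 73 69]
228 [78 78 73]
229 [78 78 75]
230 [70 68 67]
231 [49 49 48]
232 [26 26 26]
233 [20 20 22]
234 [21 23 25]
235 [23 23 24]
188 [(np.int64(53), np.int64(52), np.int64(50)), (np.int64(57), np.int64(56), np.int64(54)), (np.int64(60), np.int64(59), np.
[... 8196 characters left out ...]
64(86))]
225 [(np.int64(132), np.int64(126), np.int64(118)), (np.int64(100), np.int64(94), np.int64(88)), (np.int64(96), np.int64(92), np.int64(87)), (np.int64(100), np.int64(95), np.int64(89)), (np.int64(104), np.int64(99), np.int64(92))]
226 [(np.int64(131), np.int64(123), np.int64(116)), (np.int64(99), np.int64(93), np.int64(88)), (np.int64(97), np.int64(92), np.int64(86)), (np.int64(100), np.int64(94), np.int64(88)), (np.int64(102), np.int64(96), np.int64(89))]
227 [(np.int64(130), np.int64(124), np.int64(117)), (np.int64(97), np.int64(91), np.int64(85)), (np.int64(102), np.int64(96), np.int64(90)), (np.int64(100), np.int64(94), np.int64(88)), (np.int64(102), np.int64(97), np.int64(90))]
```

View pics/c8.png

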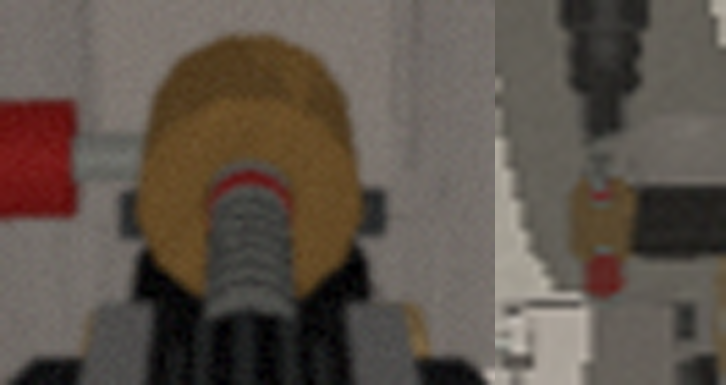

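Chrome now shows below the red band in the wrist view (rows 203.4–205.7; the band is at 205.7–208.2). The scene view shows red at row 210 with a thin chrome sliver at 211. Part of that sliver may be seen through the bore gap, so I'll resolve it with both cameras.

```bash
python3 - <<'E'
from h import *
from scipy.optimize import least_squares
N=('w2','w3','w4','w5','w6');C={n:load(n) for n in N}
a=np.radians(62.6);ax=np.array([np.cos(a),np.sin(a),0]);ay=np.array([-ax[1],ax[0],0]);O=np.array([.592,-.0795,0])
lift={'w2':0,'w3':0,'w4':0,'w5':22.27,'w6':26.16}
def pr(n,p,x,z,y=0):
    c=dict(C[n]);dR=cv2.Rodrigues(np.array([p[3],0,0])/57.3)[0];c['R']=dR@c['R'];c['t']=dR@c['t']+p[:3]/1e3
    return proj(c,[O+ax*(p[4]+x)/1e3+ay*(p[5]+y)/1e3+[0,0,z/1e3]])[0]
front=dict(w2=250.4,w3=205.0,w4=205.4,w5=194.0,w6=192.7);low=dict(w2=235.5,w3=190.5,w4=190.6,w5=182.1,w6=181.1)
rim=dict(w2=259.2,w3=217.8,w4=218.2,w5=205.3,w6=203.4)
grip=dict(w2=272.3,w3=230.7,w4=231.1,w5=231.0,w6=231.0);wid=dict(w2=(245.3,277.3),w4=(237.5,282.7),w5=(239.4,281.5))
def run(px,sp,rp=5.1,sr=.5,sc=1.5):
    def res(p):
        r=[]
        for n in N:
            r+=[(pr(n,p,-p[11],148)[1]-front[n])/.3,(pr(n,p,-13.5,118)[1]-low[n])/.4,(pr(n,p,-p[12],148)[1]-rim[n])/.3]
            g={'w2':p[7],'w3':p[8]}.get(n,p[9]);r+=[(pr(n,p,g-7,118+p[6]+lift[n])[1]-grip[n])/.3]
            if n in wid:
                L,R=sorted((pr(n,p,0,148,-p[11])[0],pr(n,p,0,148,p[11])[0]));r+=[(L-wid[n][0])/.5,(R-wid[n][1])/.5]
        t=p[6]
        r+=[(pr('w5',p,p[10]-4.5,t+lift['w5']+74)[1]-208.2)/.3,(pr('w6',p,p[10]-4.5,t+lift['w6']+74)[1]-208.2)/.3,(pr('w6',p,p[10]-4.5,t+lift['w6']+70)[1]-205.7)/.3]
        r+=list(p[:3]/sc)+[p[3]/.5,p[7],p[8],(p[9]-px)/.5,(p[10]-px)/sp,(p[6]-51)/6,(p[11]-13.5)/.3,(p[12]-rp)/sr]
        return np.array(r)
    f=least_squares(res,[0,0,0,0,0,0,51,0,0,0,0,13.5,5.1]);s=np.sqrt(np.diag(np.linalg.inv(f.jac.T@f.jac)))
    z=f.x[6]+lift['w6']+70-148
    print('prior',px,rp,sc,'| band_lo above collar',round(z,2),'+-',round(s[6],2),'cost',round(2*f.cost,1),np.round(f.x,2));return f
f=run(0,.4);run(.5,.1);run(-.5,.1);run(.5,.1,6.1,.1);run(0,.4,5.1,.05);run(0,.4,5.1,.5,.7)
# scene
s=load('s6');cam=-s['R'].T@s['t'];v=cam-O;v[2]=0;v/=np.linalg.norm(v);c=O
R=lambda r,z:proj(s,[c+v*r/1e3+np.array([0,0,z/1e3])])[0]
print('scene rim5.1',R(5.1,148),'outer',R(13.5,148),'pin front 148,152',R(4.5,148),R(4.5,152),'outer bottom',R(13.5,118),'grip lo',R(7,196),'grip top',R(-7,234))
E
```

```text
prior 0 5.1 1.5 | band_lo above collar -0.5 +- 0.78 cost 45.6 [ 1.000e-02 -1.150e+00  4.020e+00 -4.600e-01 -7.500e-01 -4.500e-01
  5.134e+01  3.900e-01 -1.600e-01 -3.900e-01  2.400e-01  1.332e+01
  5.910e+00]
prior 0.5 5.1 1.5 | band_lo above collar -1.27 +- 0.49 cost 46.4 [ 1.000e-02 -1.150e+00  4.010e+00 -4.600e-01 -7.800e-01 -4.500e-01
  5.057e+01  8.100e-01  1.600e-01 -4.000e-02  5.100e-01  1.332e+01
  5.910e+00]
prior -0.5 5.1 1.5 | band_lo above collar 1.29 +- 0.49 cost 48.2 [ 1.000e-02 -1.220e+00  4.270e+00 -4.700e-01 -7.100e-01 -4.500e-01
  5.313e+01 -5.700e-01 -8.900e-01 -1.130e+00 -4.500e-01  1.333e+01
  5.910e+00]
prior 0.5 6.1 1.5 | band_lo above collar -1.5 +- 0.45 cost 44.1 [ 1.000e-02 -1.070e+00  3.730e+00 -4.300e-01 -6.700e-01 -4.500e-01
  5.034e+01  8.400e-01  1.400e-01 -7.000e-02  5.100e-01  1.337e+01
  6.060e+00]
prior 0 5.1 1.5 | band_lo above collar 0.71 +- 0.76 cost 75.7 [ 1.000e-02 -1.530e+00  5.400e+00 -6.300e-01 -1.270e+00 -4.500e-01
  5.255e+01  2.300e-01 -7.000e-02 -2.900e-01  2.000e-01  1.308e+01
  5.190e+00]
prior 0 5.1 0.7 | band_lo above collar -1.0 +- 0.76 cost 59.1 [ 0.   -0.57  1.96 -0.31 -0.91 -0.45 50.84  0.3  -0.27 -0.49  0.36 13.31
  6.03]
scene rim5.1 [250.62428867 210.83425161] outer [250.62597971 212.79752935] pin front 148,152 [250.62416886 210.6946793 ] [250.62340766 209.80642073] outer bottom [250.63169656 219.34425582] grip lo [250.6154594  200.37264413] grip top [250.6054991  188.10964895]
```

The estimates disagree by about 1–2 mm, since pin play in the bore dominates the wrist view. I'll scan down in small steps and watch how much red the scene camera sees; from its flatter angle the bore gap matters little.

```bash
cat > scan.py <<'E'
from h import *
import sys,os,json
n=sys.argv[1];ims=[env.read_camera('scene')['color'].astype(float) for _ in range(3)]
s=np.mean(ims,0)
wv=env.read_camera('wrist')['color'].astype(float)
st=env.get_state();np.savez(f'scan_{n}.npz',s=s,w=wv,z=st['tcp_pos'][2])
e=np.clip(.78*s[...,0]-s[...,1],0,None)[206:214,245:257];ew=np.clip(.65*wv[...,0]-wv[...,1],0,None)[198:216,244:276]
print('tcp',np.round(st['tcp_pos'],4),'F',np.round(st['wrist_force'],1),'scene red',round(e.sum(),1),'centroid',round((e.sum(1)*np.arange(206,214)).sum()/max(e.sum(),1e-6),2),np.round(e.sum(1),0),'wrist red',round(ew.sum(),1))
E
python3 scan.py a
```

```text
tcp [ 0.5907 -0.0791  0.215 ] F [-1.  -1.2 -0.7] scene red 81.9 centroid 209.92 [ 0.  0.  0.  6. 75.  0.  0.  0.] wrist red 869.0
```

Emit:
{"api": "carry_out", "payload": {
  "steps": [
    [-1,0,0,0.0015,0,0,0],
    [-1,0,0,0,0,0,0]
  ]
}}

```text
clock: 12.5
tcp_pos: [0.5908, -0.079, 0.2132]
orientation: [0.0, 0.237, 0.972, 0.0]
wrist_force: [-0.5, -1.0, -1.0]
finger_gap: 0.013
```

```bash
python3 scan.py b
```

```text
tcp [ 0.5907 -0.0791  0.2132] F [ 0.6 -1.9 -1.2] scene red 102.5 centroid 210.0 [  0.   0.   0.   0. 102.   0.   0.   0.] wrist red 822.6
```

Emit:
{"api": "carry_out", "payload": {
  "steps": [
    [-1,0,0,0.0015,0,0,0],
    [-1,0,0,0,0,0,0]
  ]
}}

```text
clock: 12.95
tcp_pos: [0.5907, -0.079, 0.2117]
orientation: [0.0, 0.236, 0.972, 0.0]
wrist_force: [-0.3, -1.1, -0.9]
finger_gap: 0.0131
```

```bash
python3 scan.py c
```

```text
tcp [ 0.5907 -0.079   0.2117] F [-0.5 -2.  -2.1] scene red 92.8 centroid 210.55 [ 0.  0.  0.  0. 42. 51.  0.  0.] wrist red 904.3
```

Emit:
{"api": "carry_out", "payload": {
  "steps": [
    [-1,0,0,0.0015,0,0,0],
    [-1,0,0,0,0,0,0]
  ]
}}

```text
clock: 13.4
tcp_pos: [0.5906, -0.079, 0.2102]
orientation: [-0.0, 0.237, 0.972, 0.0]
wrist_force: [-0.3, -1.5, -1.6]
finger_gap: 0.0133
```

```bash
python3 scan.py d
```

```text
tcp [ 0.5907 -0.079   0.2102] F [ 0.4 -1.1 -1.6] scene red 95.0 centroid 210.84 [ 0.  0.  0.  0. 15. 80.  0.  0.] wrist red 820.1
```

Emit:
{"api": "carry_out", "payload": {
  "steps": [
    [-1,0,0,0.0015,0,0,0],
    [-1,0,0,0,0,0,0]
  ]
}}

```text
clock: 13.85
tcp_pos: [0.5907, -0.079, 0.2087]
orientation: [0.0, 0.237, 0.972, 0.0]
wrist_force: [-0.7, -1.7, -0.6]
finger_gap: 0.0135
```

```bash
python3 scan.py e
```

```text
tcp [ 0.5906 -0.079   0.2087] F [ 0.1 -1.1 -3.2] scene red 46.5 centroid 211.0 [ 0.  0.  0.  0.  0. 47.  0.  0.] wrist red 466.1
```

Scene red drops to half at TCP z≈0.2087 and stays full at 0.2102 and above. Gap effects still leave about ±1.2 mm on where level is. There is plenty of time, so I'll set the pin back on the plate and touch its top with the closed fingertips, which gives its height exactly, then re-grip and lift by the computed amount.

Emit:
{"api": "carry_out", "payload": {
  "steps": [
    [-1,0,0,0.003,0,0,0],
    [-1,0,0,0.003,0,0,0],
    [-1,0,0,0.003,0,0,0],
    [-1,0,0,0.003,0,0,0],
    [-1,0,0,0.003,0,0,0],
    [-1,0,0,0.003,0,0,0],
    [-1,0,0,0.001,0,0,0],
    [-1,0,0,0,0,0,0]
  ]
}}

```text
clock: 15.05
tcp_pos: [0.5908, -0.0788, 0.1897]
orientation: [0.0, 0.236, 0.972, 0.0]
wrist_force: [1.2, 1.2, -1.9]
finger_gap: 0.0132
```

Emit:
{"api": "carry_out", "payload": {
  "steps": [
    [-1,0,0,0.0005,0,0,0],
    [-1,0,0,0.0005,0,0,0],
    [-1,0,0,0,0,0,0]
  ]
}}

```text
clock: 15.42
tcp_pos: [0.5909, -0.0789, 0.189]
orientation: [0.0, 0.236, 0.972, 0.0]
wrist_force: [0.5, 2.3, 1.4]
finger_gap: 0.0133
```

The pin is back on the plate (Fz turned positive at z=0.189, so it did not slip in the grip). I'll release, rise and close above it.

Emit:
{"api": "carry_out", "payload": {
  "steps": [
    [-0.3,0,0,0,0,0,0],
    [-0.3,0,0,0,0,0,0],
    [-0.3,0,0,-0.025,0,0,0],
    [-0.3,0,0,-0.025,0,0,0],
    [-1,0,0,0,0,0,0],
    [-1,0,0,0,0,0,0],
    [-1,0,0,0.003,0,0,0],
    [-1,0,0,0.003,0,0,0],
    [-1,0,0,0.002,0,0,0],
    [-1,0,0,0,0,0,0]
  ]
}}

```text
clock: 16.68
tcp_pos: [0.5905, -0.079, 0.2305]
orientation: [-0.0, 0.237, 0.972, 0.0]
wrist_force: [0.3, 0.1, -0.3]
finger_gap: 0.0002
```

Emit:
{"api": "carry_out", "payload": {
  "steps": [
    [-1,0,0,0.001,0,0,0],
    [-1,0,0,0.001,0,0,0]
  ]
}}

```text
clock: 16.92
tcp_pos: [0.5911, -0.0792, 0.2297]
orientation: [0.001, 0.237, 0.972, -0.0]
wrist_force: [-0.9, -0.2, 6.3]
finger_gap: -0.0003
```

Emit:
{"api": "carry_out", "payload": {
  "steps": [
    [-1,0,0,0.001,0,0,0]
  ]
}}

```text
clock: 17.05
tcp_pos: [0.5913, -0.0792, 0.2295]
orientation: [0.002, 0.237, 0.972, -0.0]
wrist_force: [-1.2, 0.2, 12.6]
finger_gap: 0.0003
```

Emit:
{"api": "carry_out", "payload": {
  "steps": [
    [-1,0,0,0.0005,0,0,0]
  ]
}}

```text
clock: 17.18
tcp_pos: [0.5914, -0.0793, 0.2295]
orientation: [0.002, 0.237, 0.972, -0.0]
wrist_force: [-2.5, 0.4, 11.0]
finger_gap: -0.0001
```

Contact came at TCP z≈0.2297, so the pin's top is at 0.2107 and its tip at 54.7 mm. The lift needed is 23.3 mm, to TCP z≈0.2122, which agrees with the camera scan. I'll re-grip at the same place.

Emit:
{"api": "carry_out", "payload": {
  "steps": [
    [-1,0,0,-0.0025,0,0,0],
    [-1,0,0,-0.01,0,0,0],
    [0,0,0,0,0,0,0],
    [0,0,0,0,0,0,0],
    [0,0,0,0.02,0,0,0],
    [0,0,0,0.02,0,0,0],
    [0,0,0,0.011,0,0,0],
    [0,0,0,0,0,0,0],
    [-0.6,0,0,0,0,0,0],
    [-0.6,0,0,0,0,0,0],
    [-1,0,0,0,0,0,0],
    [-1,0,0,0,0,0,0],
    [-1,0,0,0,0,0,0]
  ]
}}

```text
clock: 18.8
tcp_pos: [0.5911, -0.0791, 0.1896]
orientation: [0.001, 0.237, 0.972, -0.0]
wrist_force: [-1.4, 0.5, 4.5]
finger_gap: 0.013
```

```bash
python3 - <<'E'
from h import *
st=env.get_state();print(st['tcp_pos'],st['finger_gap'],st['wrist_force'],st['ft_torque'])
E
```

```text
[ 0.59105067 -0.0791267   0.18956951] 0.012974073175338873 [-1.38295927  0.46837668  4.52506747] [0.07981255 0.10099228 0.00690212]
```

Emit:
{"api": "carry_out", "payload": {
  "steps": [
    [-1,0,0,-0.002,0,0,0],
    [-1,0,0,-0.002,0,0,0],
    [-1,0,0,-0.002,0,0,0],
    [-1,0,0,-0.002,0,0,0],
    [-1,0,0,-0.002,0,0,0],
    [-1,0,0,-0.002,0,0,0],
    [-1,0,0,-0.002,0,0,0],
    [-1,0,0,-0.002,0,0,0],
    [-1,0,0,-0.002,0,0,0],
    [-1,0,0,-0.002,0,0,0],
    [-1,0,0,-0.002,0,0,0],
    [-1,0,0,-0.001,0,0,0],
    [-1,0,0,0,0,0,0],
    [-1,0,0,0,0,0,0]
  ]
}}

```text
clock: 20.55
tcp_pos: [0.5906, -0.0791, 0.2119]
orientation: [0.0, 0.237, 0.972, -0.0]
wrist_force: [-1.1, -2.0, -0.5]
finger_gap: 0.0133
```

```bash
python3 scan.py f; python3 - <<'E'
from h import *
d=np.load('scan_f.npz');im=d['w']
for r in range(190,211): print(r,im[r,258:263].mean(0).round().astype(int))
A=cv2.resize(im[170:250,205:305,::-1].astype(np.uint8),None,fx=5,fy=5,interpolation=2)
B=cv2.resize(d['s'][185:235,237:277,::-1].astype(np.uint8),None,fx=7,fy=7,interpolation=2)
o=np.zeros((400,780,3),np.uint8);o[:400,:500]=A;o[:350,500:]=B;cv2.imwrite('pics/c9.png',o)
from scipy.spatial.transform import Rotation as Ro
st=env.get_state();q=st['orientation'];print(st['tcp_pos'],st['wrist_force'],st['ft_torque'],Ro.from_quat(np.r_[q[1:],q[0]]).as_matrix()[:,2])
E
```

```text
tcp [ 0.5907 -0.0791  0.2119] F [-1.9 -2.   0.1] scene red 107.7 centroid 210.74 [ 0.  0.  0.  0. 27. 80.  0.  0.] wrist red 933.9
190 [80 59 30]
191 [80 59 30]
192 [82 61 32]
193 [83 62 33]
194 [91 66 35]
195 [104  77  40]
196 [103  76  39]
197 [102  75  41]
198 [101  75  40]
199 [99 72 38]
200 [99 74 40]
201 [98 73 40]
202 [100  74  40]
203 [100  74  38]
204 [98 70 37]
205 [96 63 35]
206 [92 36 26]
207 [94 25 23]
208 [93 49 47]
209 [81 72 68]
210 [70 70 67]
[ 0.59066312 -0.07908502  0.2119471 ] [-1.92401574 -1.96404008  0.05440487] [-0.52914944  0.33961917 -0.00823814] [ 2.12328657e-04 -1.86477195e-04 -9.99999960e-01]
```

The twelve viewed pictures are used up, so I go on by numbers. Full red is now at the rim, at z=0.2119, and about 1 mm remains to the touch-based target of 0.2129. I'll finish that and ease the slight y force.

Emit:
{"api": "carry_out", "payload": {
  "steps": [
    [-1,0,-0.0002,-0.0005,0,0,0],
    [-1,0,-0.0002,-0.0005,0,0,0],
    [-1,0,0,0,0,0,0],
    [-1,0,0,0,0,0,0]
  ]
}}

```text
clock: 21.25
tcp_pos: [0.5905, -0.0793, 0.2128]
orientation: [0.0, 0.237, 0.972, 0.0]
wrist_force: [-0.8, -1.6, -2.1]
finger_gap: 0.0131
```

```bash
python3 scan.py g; python3 - <<'E'
from h import *
im=np.load('scan_g.npz')['w']
for r in range(201,211): print(r,im[r,258:263].mean(0).round().astype(int))
s0=load('s2')['color'].astype(int);s1=np.load('scan_g.npz')['s']
# knob position before/after lifting
for s in(s0,s1):
    m=(s[...,2]-s[...,0]>40);m[:,:222]=0;m[:,240:]=0;m[:220]=0;m[:222]=0;m[240:]=0
    y,x=np.nonzero(m);print('knob px',x.mean().round(2),y.mean().round(2),len(x))
E
```

```text
tcp [ 0.5905 -0.0793  0.2128] F [-1.5 -2.5 -2.3] scene red 109.4 centroid 210.45 [ 0.  0.  0.  0. 60. 49.  0.  0.] wrist red 853.8
201 [97 71 37]
202 [99 73 40]
203 [98 72 38]
204 [99 73 38]
205 [96 67 41]
206 [89 46 37]
207 [95 27 26]
208 [92 39 38]
209 [81 70 67]
210 [71 73 69]
knob px 231.15 229.46 13
knob px 231.15 229.46 13
```

```bash
python3 -c "
from h import *
st=env.get_state();print(st['clock'],st['tcp_pos'],st['finger_gap'],st['wrist_force']);env.hand_in()"
```

```text
21.45 [ 0.59045878 -0.07934658  0.21277426] 0.013184809373619454 [-1.46227822 -2.52533393 -2.26919365]
the job is handed in; nothing more can be done
```

I pushed the guide plate fully home by its blue knob. The pin is now held with the lower edge of its red band level with the collar's top, to about 1 mm. I handed in at 21.5 s.

- **Plate:** it came to rest against the stops with about 22 N on the knob. The close crop afterwards showed it square on both stops. The knob's position in the scene image did not change during the lifting.
- **Pin height:** after a first lift, the cameras left more than 1 mm of doubt about level. So I set the pin back on the plate, let go, touched its top with the closed fingertips, re-gripped and lifted it again. The touch pressed the pin down with up to about 13 N. It gave a lift of about 23.3 mm, and the arm stands at that height (TCP z = 0.2128 m).
- **Checks that agreed:** a step-by-step scan with the scene camera put level within about 1 mm of the touch value. The last wrist and scene readings show the whole band just clear of the collar's mouth.
- **Checks that disagreed:** a model fit to the wrist images alone put level about 3 mm higher. I trusted the touch, because in that view the pin's play in the bore shifts the result.
- **Side force:** a small sideways force of about 2–3 N on the pin remains, which two small shifts did not remove. The grip is steady at a 13 mm opening.
- **Not checked:** I had reached the 12-picture limit, so the final pose was checked by pixel values only. I did not measure the other things on the bench, but the gripper touched only the knob and the pin.

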